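Loosen the sample and fit the penetrometer probe

ROBOT

A 6-joint arm with a two-finger parallel gripper is mounted at the origin on the work surface. World frame = base frame: x ahead of the robot, y to its left, z up, the work surface at z = 0. Lengths are in m, angles in rad, forces in N, time in s.
With the tool pointing down it reaches from about 0.425 to 0.95 m from the base axis. Payload 3.5 kg.
Tool frame: the origin (TCP) lies at the very end of the fingers, on their centre line; the grasp point (between the pads) lies 19 mm behind it; z points along the fingers, y is the line along which they close (so a half turn about z gives the same grasp; the last joint's range is limited). The gripper opens to 85 mm and grips with 20 to 120 N. Pads are 22 mm wide; open, the fingers measure 114 mm over their backs; the gripper's body (76 mm by 85 mm) begins 54 mm behind the grasp point. The pads swing forward as they close: fully open they stand 13 mm farther back than shut.
Start: joints at [-1.314, 0.286, 1.577, -0, 1.279, -0.15], TCP at [0.267, -0.62, 0.231] pointing down, gripper open.
Joint ranges: [-2.77, 2.77], [-0.9, 2.22], [0.21, 2.48], [-1.53, 4.67], [0.24, 2.81], [-2.84, 2.84]. Speed limits (rad/s): [2.79, 2.79, 3.14, 3.14, 3.14, 3.14].

INTERFACE

Orientations are given as a unit quaternion [x, y, z, w].
In Python, from plant import ctrl, vision, status, sign_off gives the robot as it stands (ctrl), with the cameras (vision), the job as plain functions and the readings (status).
- The arm moves only by the tool advance, called after "Request:" as a command line: name --argument value ..., lists and objects as JSON in quotes. Schema: {"type":"object","properties":{"steps":{"type":"array","items":{"type":"array","prefixItems":[{"type":"array","items":{"type":"number"},"minItems":3,"maxItems":3},{"type":"array","items":{"type":"number"},"minItems":3,"maxItems":3},{"type":"number"}],"minItems":3,"maxItems":3},"minItems":1,"maxItems":10},"grip_force":{"type":"number"},"only":{"type":"string"},"quiet":{"type":"boolean"},"lines":{"type":"string"}},"required":["steps"],"additionalProperties":false}. steps is a list of rows, 1 to 10 of them, each written [[dx, dy, dz], [rx, ry, rz], opening]: dx, dy, dz in m, then a rotation vector rx, ry, rz in rad, then the opening from 0.0 (shut) to 1.0 (fully open); each row is the pose to reach, as a shift and turn from the pose commanded when the call began, along the tool's axes at that moment; what a row does not reach only later rows make up. A row lasts 1/8 s, in which the tool goes at most 0.0625 m and 0.188 rad, less where a joint would pass 70% of its speed; a pose out of reach is approached as far as the arm can. The fingers move at their own pace and stop on an object; grip_force is the grip in N (left out, the last holds). Time passes only in rows, so rows that do not move let the fingers close. The tool returns the time, the measured TCP pose, the force, the opening and the grip force at its end. only (a regular expression) keeps the lines of the reply that match it, lines (a string "A,B") keeps lines A to B, and quiet returns only ok. Input that does not fit is refused with a message, and nothing moves.
- status.get_state(): the state, without advancing time (a new reading comes with each control period).
- vision.read_camera(name): name is "scene" or "top"; returns a dict with "pixels" (420x560x3 uint8, red, green, blue), "camera_matrix" (3x3 intrinsics, pixels), "xyz" and "orientation" of the camera in the world. Camera axes: x right, y down, z forward; pixel columns grow to the right and rows downward; lengths in m; the calibration is good to about 2 mm. A picture is of the moment at which its call begins. There is no depth.
- sign_off(): hands the job in; it is judged then, once.
The state is a dict: "time": time; "qpos": joint angles; "dq": joint speeds; "joint_efforts": joint torques, N m; "eef_pos": TCP position; "tcp_rot": TCP orientation; "contact_force": force on the tool from outside, world axes, zero at the start; "wrist_torque": the same for the moment, N m; "opening": opening from 0.0 (shut) to 1.0 (fully open); "finger_force": force on a finger pad.
Only numpy, scipy, OpenCV 4.12 (cv2) and the standard library are available. Lean on these libraries where they do the work, as an engineer would, in place of code of your own. Each camera call takes 0.05 s, during which the arm holds its last target. There are 200 camera calls.

TASK

Take the steel probe by its red head from the rack and stir the stones in the aluminium cup round with it until most of them have been pushed well away from where they lay, keeping them in the cup. Then thread the probe point down through the upper and then the lower brass bushing of the penetrometer stand, and finish while still holding it there, upright and still, with its point sticking out clearly below the lower bushing but well off the base plate, and the red head a clear finger's width above the upper bushing, so that only your grip carries it. Leave the jar, the brass weight and the tin alone.

Things in the scene. Friction and masses are not known exactly. Their poses are not given: they have to be found in the camera images.
- probe: Steel probe, 105 to 195 g: round rod 10 mm in diameter under a red square head 26 x 26 mm, 40 mm tall. Origin: middle of the head's underside; z up the head, x and y square to its faces. The rod reaches 120 mm below the origin, its last 11 mm tapering to a 2 mm point. It starts hanging upright in the rack, head's underside on the rack's top; grip the head from above, square to its faces.
- probe_tip (a point): The pointed lower end of the probe, on its axis.
- rack: Fixed blue stand with a white top plate 86 x 50 mm, top 130 mm above the table, with one upright through hole 14 mm wide in its middle, in which the probe hangs. Origin under the hole, on the table.
- cup: Fixed round open aluminium cup, 108 mm outer diameter, 65 mm tall, wall 4 mm (inside 100 mm wide), inner floor 6 mm above the table. Origin in the middle of its underside, on the table.
- stand: Fixed penetrometer stand: grey base plate 180 x 130 x 12 mm, steel column 190 mm tall, 95 mm from the bushing axis along the stand's +x, and two white arms with brass bushings (28 mm outside, 15 mm tall, through hole 13 mm) on one vertical axis, at 125 to 140 mm (upper) and 65 to 80 mm (lower) above the table. Origin on that axis at the table; base plate top at 12 mm.
- upper_mouth (a point): Centre of the upper bushing's top, where the rod enters (140 mm above the table).
- lower_mouth (a point): Centre of the lower bushing's top (80 mm above the table).
- lower_exit (a point): Centre of the lower bushing's underside, where the rod comes out (65 mm above the table).
- stone0: One of five loose rounded stones in the cup, about 24 x 19 x 19 mm, 14 g. Origin at its centre.
- stone1: One of five loose rounded stones in the cup, about 24 x 19 x 19 mm, 14 g. Origin at its centre.
- stone2: One of five loose rounded stones in the cup, about 24 x 19 x 19 mm, 14 g. Origin at its centre.
- stone3: One of five loose rounded stones in the cup, about 24 x 19 x 19 mm, 14 g. Origin at its centre.
- stone4: One of five loose rounded stones in the cup, about 24 x 19 x 19 mm, 14 g. Origin at its centre.
- jar: Bystander: closed jar 56 mm in diameter, 70 mm tall. Origin in the middle of its underside.
- weight: Bystander: brass weight 50 mm in diameter, 46 mm tall. Origin in the middle of its underside.
- soil_tin: Bystander: flat aluminium tin 70 x 50 x 30 mm. Origin in the middle of its underside.

How it is judged:
On the way, in this order (a step that is already met when the one before it is completed fails the run):
1. the held probe's point is down in the cup and at least three of the five stones are over 15 mm from where they started (contact force between the fingers and probe above 1 N and horizontal distance between probe_tip and cup below 0.05 m and z of probe_tip in the frame of cup below 0.035 m and (distance of each of stone0, stone1, stone2 from where it was at the start of the episode above 0.015 m or distance of each of stone0, stone1, stone3 from where it was at the start of the episode above 0.015 m or distance of each of stone0, stone1, stone4 from where it was at the start of the episode above 0.015 m or distance of each of stone0, stone2, stone3 from where it was at the start of the episode above 0.015 m or distance of each of stone0, stone2, stone4 from where it was at the start of the episode above 0.015 m or distance of each of stone0, stone3, stone4 from where it was at the start of the episode above 0.015 m or distance of each of stone1, stone2, stone3 from where it was at the start of the episode above 0.015 m or distance of each of stone1, stone2, stone4 from where it was at the start of the episode above 0.015 m or distance of each of stone1, stone3, stone4 from where it was at the start of the episode above 0.015 m or distance of each of stone2, stone3, stone4 from where it was at the start of the episode above 0.015 m)), for 0.1 s.
2. the held probe has passed through the upper bushing, its point between the two bushings (contact force between the fingers and probe above 1 N and horizontal distance between probe_tip and upper_mouth below 0.012 m and angle between the z axis of probe and the z axis of stand, either way round below 0.12 rad and z of probe_tip in the frame of upper_mouth below -0.017 m and z of probe_tip in the frame of lower_mouth above -0.01 m), for 0.05 s.
At the end, for the whole second after the job is handed in: Probe gripped, still, within 0.06 rad of the bushing axis; point within 5 mm of the axis and over 6 mm below the lower bushing; head over 5 mm above the upper one; under 10 N on the stand; stones in the cup; bystanders within 20 mm of their starts (contact force between the fingers and probe above 1 N and angle between the z axis of probe and the z axis of stand, either way round below 0.06 rad and horizontal distance between probe_tip and lower_exit below 0.005 m and z of probe_tip in the frame of lower_exit below -0.006 m and z of probe in the frame of upper_mouth above 0.005 m and angle between probe's own z axis and vertical below 0.1 rad and linear speed of probe below 0.02 m/s and contact force between probe and stand below 10 N and horizontal distance between each of stone0, stone1, stone2, stone3, stone4 and cup below 0.054 m and height (world z) of each of stone0, stone1, stone2, stone3, stone4 below 0.065 m and distance of each of jar, weight, soil_tin from where it was at the start of the episode below 0.02 m); the arm keeps its last pose, push and grip.
It fails at once if a stone leaves the cup (horizontal distance between any of stone0, stone1, stone2, stone3, stone4 and cup above 0.065 m).
It fails at once if the jar, the weight or the tin is moved over 20 mm (distance of any of jar, weight, soil_tin from where it was at the start of the episode above 0.02 m).
It also fails if it takes over 72 s, if anything falls off the work surface, if the arm or the gripper's body presses on something with over 40 N, if the wrist force passes 120 N, or if a joint passes its speed limit or range.

## Working session

There is one attempt and no reset: what is moved stays moved. The work goes in short steps, Python scripts to look and compute and a tool call to move; the robot and the scene stay as the last step left them, time stands still between calls to the robot, and variables do not carry over. Pictures are saved under pics/ and viewed, at most 10 in all, crops included, and the job is handed in when it is done.

```bash
ls; mkdir -p pics
```

Run:
```python
from plant import ctrl, vision, status, sign_off
import cv2,numpy as np
s=status.get_state();print(s)
for n in("scene","top"):
    c=vision.read_camera(n);cv2.imwrite(f"pics/{n}0.png",c["pixels"][:,:,::-1]);print(n,c["camera_matrix"],c["xyz"],c["orientation"])
```

```text
pics
plant.py
{'time': 0.0, 'qpos': array([-1.31395609e+00,  2.87216164e-01,  1.57819421e+00,  4.15689512e-06,
        1.27859070e+00, -1.50015993e-01]), 'dq': array([ 0.00056587,  0.00074515, -0.00095341, -0.00067736, -0.00057537,
       -0.00189581]), 'joint_efforts': array([-9.49772152e-05, -4.05980265e+01, -2.92627680e+01, -1.62878100e-04,
        5.82148583e-03, -3.87165329e-06]), 'eef_pos': array([ 0.26696181, -0.61924357,  0.22990419]), 'tcp_rot': array([ 9.79379170e-01,  2.02027204e-01, -6.23020576e-05, -1.20259905e-03]), 'contact_force': array([ 0.52366224,  0.19983137, -1.03773789]), 'wrist_torque': array([-0.00807088, -0.01485958, -0.0462046 ]), 'finger_force': 0.0, 'opening': 0.9999787665909893}
scene [[511.14787993   0.         280.64422814]
 [  0.         511.14787993 212.11762609]
 [  0.           0.           1.        ]] [1.20749434 0.71178867 0.73829456] [ 0.31238986  0.82165606 -0.44925602 -0.15957106]
top [[439.28207904   0.         284.50919936]
 [  0.         439.28207904 210.76456722]
 [  0.           0.           1.        ]] [ 0.45797233 -0.00949226  0.91136641] [ 0.70681308 -0.7012713   0.0563715  -0.07386531]
```

View pics/scene0.png

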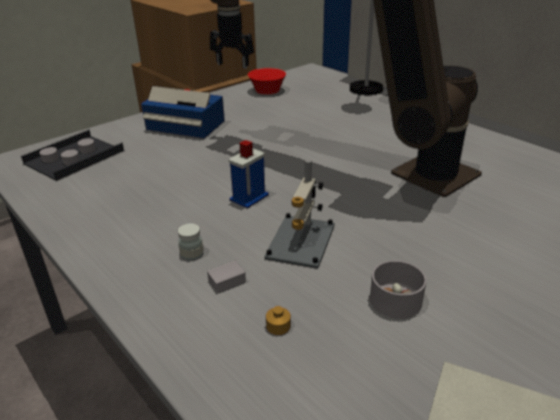

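View pics/top0.png

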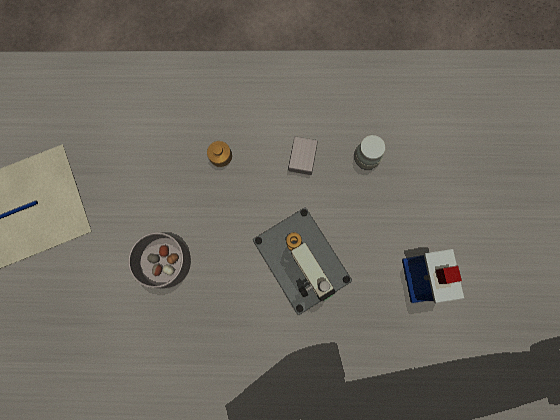

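The scene view shows the rack with the red head (246,149), stand bushings (298,201 / 297,224), cup (397,288). The top view shows the head at (452,275), upper bushing at (294,240), column at (323,286), cup at (158,261) and stones inside it. The bystanders lie at rows around 155, clear of the route.

Create h.py:
```python
from plant import ctrl, vision, status, sign_off
import cv2,numpy as np
from scipy.spatial.transform import Rotation as R
def ray(c,p):
    d=R.from_quat(c["orientation"]).as_matrix()@np.linalg.inv(c["camera_matrix"])@np.array([p[0],p[1],1.]);return np.array(c["xyz"]),d/np.linalg.norm(d)
def plane(c,p,z):
    o,d=ray(c,p);return o+d*(z-o[2])/d[2]
def proj(c,P):
    q=R.from_quat(c["orientation"]).as_matrix().T@(np.array(P)-c["xyz"]);q=c["camera_matrix"]@q;return q[:2]/q[2]
def tri(c1,p1,c2,p2):
    o1,d1=ray(c1,p1);o2,d2=ray(c2,p2);A=np.c_[d1,-d2];t=np.linalg.lstsq(A,o2-o1,rcond=None)[0]
    a,b=o1+t[0]*d1,o2+t[1]*d2;return (a+b)/2,np.linalg.norm(a-b)
def blob(m,lo=5):
    n,l,s,ce=cv2.connectedComponentsWithStats(m.astype(np.uint8));return [(s[i,4],ce[i].round(1),l==i) for i in range(1,n) if s[i,4]>lo]
def hsv(c): return cv2.cvtColor(c["pixels"],cv2.COLOR_RGB2HSV)
```

Run:
```python
from h import *
t=vision.read_camera("top");s=vision.read_camera("scene")
H=hsv(t);h,S,V=cv2.split(H)
red=((h<6)|(h>174))&(S>180)&(V>150)
for n,c,m in blob(red):
    cn=np.argwhere(m)[:,::-1].astype(np.float32);print("redtop",n,c,cv2.minAreaRect(cn),plane(t,c,.17))
    P=np.array([plane(t,p,.17)[:2] for p in cn],np.float32)*1000;print(cv2.minAreaRect(P))
print(V[262:290:3,432:468:3])
br=(h>10)&(h<25)&(S>150)&(V>80)
for n,c,m in blob(br,20):
    cn=np.argwhere(m)[:,::-1].astype(np.float32);print("brass",n,c,cv2.minEnclosingCircle(cn),plane(t,c,.14))
w=(S<60)&(V>150)
for n,c,m in blob(w,60):
    P=np.array([plane(t,p[::-1],.13)[:2] for p in np.argwhere(m)],np.float32)*1000;print("white",n,c,cv2.minAreaRect(P))
im=t["pixels"][:,:,::-1]
a=[cv2.resize(im[y-35:y+35,x-35:x+35],(390,390),interpolation=cv2.INTER_NEAREST) for x,y in((445,275),(158,261))]
cv2.imwrite("pics/crop1.png",np.hstack(a))
im=s["pixels"][:,:,::-1]
a=[cv2.resize(im[y-35:y+35,x-35:x+35],(390,390),interpolation=cv2.INTER_NEAREST) for x,y in((246,160),(300,210))]
cv2.imwrite("pics/crop2.png",np.hstack(a))
```

```text
[[169 170 169 173 170 168 171 172 123 119 121 127]
 [168 180 181 114 116  84 182 184 115 126 127 125]
 [174  89  94  57 119 110 119 117 114 134 129 128]
 [175  70  26  33 136 121 125 121 115 102 115 120]
 [168 177  34  29  62 122 125 124 117 118 127 121]
 [175 162  22  33  22 118 118 116 116 113 123 120]
 [176 154  29  36  27 126 114 118 115 118 134 125]
 [184 158 164  12  44 114 156 159 174 173 127 130]
 [133 170 162 157 158 154 157 169 166 168 113 113]
 [ 39 170 168 170 169 168 169 173 167 171 137 126]]
brass 363 [218.2 151.9] ((218.1666717529297, 151.61111450195312), 11.419432640075684) [0.7113058  0.13353688 0.14      ]
brass 148 [293.3 240.1] ((293.40264892578125, 241.18141174316406), 8.527018547058105) [ 0.54928713 -0.00563294  0.14      ]
white 435 [372.5 146.3] ((726.6394653320312, -151.10690307617188), (42.420894622802734, 42.770729064941406), 88.75444793701172)
white 6830 [ 39.6 205.9] ((613.217529296875, 475.8583984375), (180.16818237304688, 171.81771850585938), 22.857467651367188)
white 692 [309.3 265.7] ((499.3218994140625, -38.322303771972656), (93.76492309570312, 28.142013549804688), 32.07926940917969)
white 1006 [443.1 276. ] ((490.9609375, -269.29522705078125), (85.98580169677734, 49.384464263916016), 9.364554405212402)
```

View pics/crop1.png

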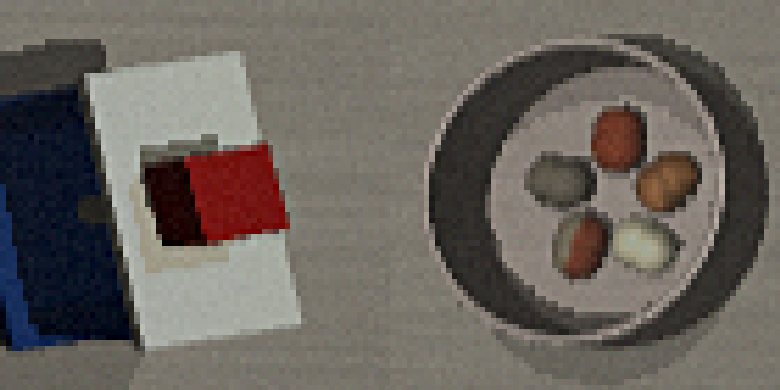

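View pics/crop2.png

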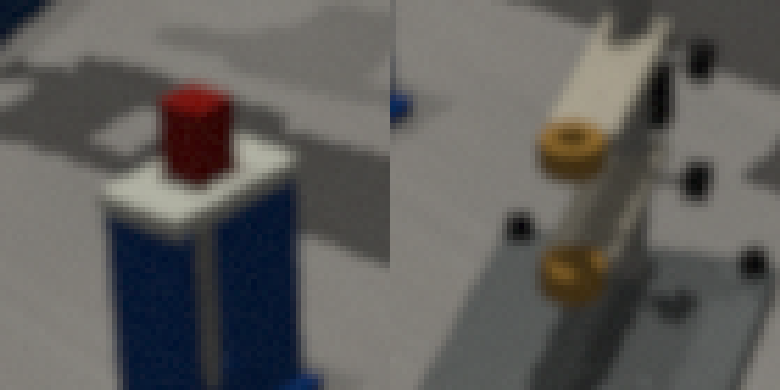

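Run:
```python
from h import *
t=vision.read_camera("top");s=vision.read_camera("scene")
h,S,V=cv2.split(hsv(t))
red=((h<6)|(h>174))&(S>180)&(V>80)
red=cv2.morphologyEx(red.astype(np.uint8),cv2.MORPH_OPEN,np.ones((3,3)))
x0=np.zeros_like(red);x0[255:295,425:470]=1
for n,c,m in blob(red&x0,30):
    P=np.array([plane(t,p[::-1],.17)[:2] for p in np.argwhere(m)],np.float32)*1000;print("red",n,c,cv2.minAreaRect(P),P.mean(0))
hs,Ss,Vs=cv2.split(hsv(s))
rs=((hs<6)|(hs>174))&(Ss>150)&(Vs>40)
for n,c,m in blob(rs,30):
    q=np.argwhere(m);print("redscene",n,c,q.min(0),q.max(0)); rc=c
bs=(hs>8)&(hs<28)&(Ss>110)&(Vs>50)
for n,c,m in blob(bs,20):
    q=np.argwhere(m);print("brass scene",n,c,q.min(0),q.max(0))
br=(h>8)&(h<26)&(S>110)&(V>60)
for n,c,m in blob(br,20):
    if abs(c[0]-294)>15: continue
    hull=cv2.convexHull(np.argwhere(m)[:,::-1].astype(np.int32))
    P=np.array([plane(t,p,.14)[:2] for p in hull[:,0]],np.float32)*1000
    print("brass",n,c,cv2.minEnclosingCircle(P),cv2.fitEllipse(P)); 
im=t["pixels"][:,:,::-1]
a=cv2.resize(im[215:265,270:320],(400,400),interpolation=cv2.INTER_NEAREST)
b=cv2.resize(s["pixels"][190:240,275:325,::-1],(400,400),interpolation=cv2.INTER_NEAREST)
cv2.imwrite("pics/crop3.png",np.hstack([a,b]))
# cup rim points from crop1 (right panel): left, right, top, bottom
for nm,p in dict(l=(425,190),r=(727,190),t=(575,38),b=(590,347)).items():
    print("rim",nm,plane(t,((p[0]-390)/5.571+123,p[1]/5.571+226),.065))
for p in((618,138),(560,180),(667,181),(581,245),(645,245)): print("stone",plane(t,((p[0]-390)/5.571+123,p[1]/5.571+226),.016))
print("head px",plane(t,(238/5.571+410,192/5.571+240),.17))
```

```text
red 223 [451.9 274.3] ((490.8970642089844, -268.9580993652344), (24.36898422241211, 24.67678451538086), 10.648011207580566) [ 490.7373  -268.87604]
redscene 728 [266.5  79.5] [ 68 248] [ 93 284]
redscene 160 [245.8 148.2] [141 240] [156 251]
brass scene 7628 [180.6  47. ] [  0 131] [ 99 255]
brass scene 358 [247.4  16.7] [  0 239] [ 45 254]
brass scene 97 [297.2 201.4] [197 292] [206 303]
brass scene 104 [297.5 223.6] [219 292] [229 303]
brass scene 570 [277.7 320.3] [306 266] [334 289]
brass 184 [293.2 240.3] ((547.747314453125, -5.126821041107178), 16.327648162841797) ((548.2831420898438, -5.442983150482178), (26.087661743164062, 32.11952209472656), 74.47500610351562)
rim l [0.51693733 0.31205931 0.065     ]
rim r [0.51781822 0.20647262 0.065     ]
rim t [0.57052702 0.26294502 0.065     ]
rim b [0.46378825 0.25091665 0.065     ]
stone [0.54003052 0.26037594 0.016     ]
stone [0.52442854 0.28090052 0.016     ]
stone [0.52438897 0.2413031  0.016     ]
stone [0.50080395 0.27161873 0.016     ]
stone [0.50101299 0.24806274 0.016     ]
head px [ 0.49043942 -0.27025847  0.17      ]
```

View pics/crop3.png

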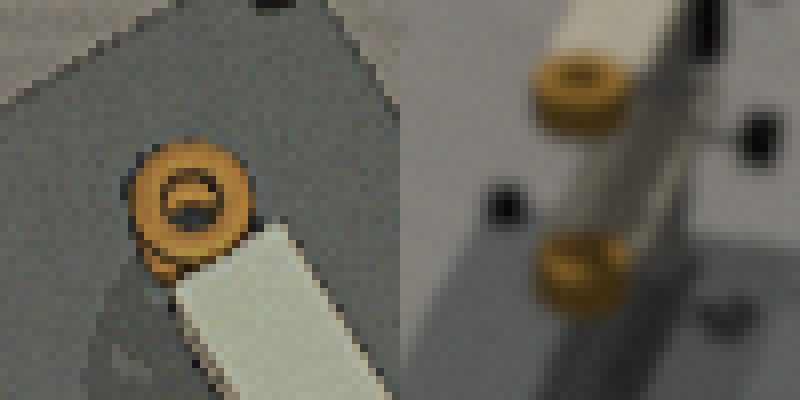

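The crop shows the upper bushing centre at pixel (293.4,239.4) in top and about (297.3,199.5) in scene. The lower bushing is visible through its hole. The head is square to the rack, at about 10°.

Add to h.py:
```python
def go(x,y,z,yaw=None):
    s=status.get_state();r=R.from_quat(s["tcp_rot"]);d=r.inv().apply(np.array([x,y,z])-s["eef_pos"])
    rv=[0,0,0]
    if yaw is not None:
        rv=(r.inv()*R.from_euler("z",yaw)*R.from_euler("x",np.pi)).as_rotvec()
    print("delta",d.round(4),np.round(rv,4),"at",s["eef_pos"].round(4),"F",s["contact_force"].round(1),"t",round(s["time"],2),"q",s["qpos"].round(2),"open",round(s["opening"],3))
```

Run:
```python
from h import *
t=vision.read_camera("top");s=vision.read_camera("scene")
print("bush",plane(t,(293.4,239.4),.14),plane(s,(297.25,199.5),.14),tri(t,(293.4,239.4),s,(297.25,199.5)))
print("head scene centre",proj(s,(.4908,-.269,.15)),"head underside",plane(s,(245.8,148.2),.15))
go(.4909,-.2691,.23,np.deg2rad(10.2))
```

```text
bush [ 0.55052938 -0.00580139  0.14      ] [ 0.55087771 -0.00245899  0.14      ] (array([ 0.54994708, -0.00503825,  0.13855904]), np.float64(0.002130519340728722))
head scene centre [245.09366418 148.7544493 ] head underside [ 0.48742669 -0.27033961  0.15      ]
delta [ 0.3443 -0.2335  0.0012] [-0.0004 -0.      0.2287] at [ 0.2671 -0.6198  0.2311] F [-0.5  0.4 -0.5] t 0.4 q [-1.31  0.29  1.58  0.    1.28 -0.15] open 0.999
```

Request:
advance --steps '[[[0.344,-0.2335,0],[0,0,0.2287],1],[[0.344,-0.2335,0],[0,0,0.2287],1],[[0.344,-0.2335,0],[0,0,0.2287],1],[[0.344,-0.2335,0],[0,0,0.2287],1],[[0.344,-0.2335,0],[0,0,0.2287],1],[[0.344,-0.2335,0],[0,0,0.2287],1],[[0.344,-0.2335,0],[0,0,0.2287],1],[[0.344,-0.2335,0],[0,0,0.2287],1],[[0.344,-0.2335,0],[0,0,0.2287],1]]' --grip_force 60

```text
time: 1.52
eef_pos: [0.4905, -0.2697, 0.2314]
tcp_rot: [0.996, 0.089, -0.0, 0.0]
contact_force: [0.6, -0.5, -0.6]
opening: 1.003
finger_force: 0.0
```

```bash
python3 -c "
from h import *
go(.4909,-.2691,.135,np.deg2rad(10.2))"
```

```text
delta [ 0.0005 -0.0006  0.0964] [0.0006 0.0002 0.0003] at [ 0.4905 -0.2697  0.2314] F [ 0.6 -0.5 -0.6] t 1.52 q [-0.68  0.03  1.86 -0.    1.25  0.71] open 1.003
```

Request:
advance --steps '[[[0.0005,-0.0006,0.05],[0,0,0],1],[[0.0005,-0.0006,0.085],[0,0,0],1],[[0.0005,-0.0006,0.096],[0,0,0],1],[[0.0005,-0.0006,0.096],[0,0,0],1],[[0.0005,-0.0006,0.096],[0,0,0],0],[[0.0005,-0.0006,0.096],[0,0,0],0],[[0.0005,-0.0006,0.096],[0,0,0],0],[[0.0005,-0.0006,0.096],[0,0,0],0],[[0.0005,-0.0006,0.096],[0,0,0],0],[[0.0005,-0.0006,0.096],[0,0,0],0]]' --grip_force 60

```text
time: 2.78
eef_pos: [0.4916, -0.269, 0.1363]
tcp_rot: [0.996, 0.089, 0.001, 0.001]
contact_force: [0.3, 0.5, 5.3]
opening: 0.296
finger_force: 59.9
```

Request:
advance --steps '[[[0,0,0],[0,0,0],0],[[0,0,0],[0,0,0],0],[[0,0,0],[0,0,0],0],[[0,0,0],[0,0,0],0]]' --grip_force 80

```text
time: 3.28
eef_pos: [0.4916, -0.269, 0.1364]
tcp_rot: [0.996, 0.089, 0.001, 0.0]
contact_force: [-0.8, 0.8, 6.3]
opening: 0.295
finger_force: 78.7
```

```bash
python3 -c "
from h import *
go(.4909,-.2691,.135,np.deg2rad(10.2))"
```

```text
delta [-0.0007  0.      0.0014] [ 0.0011 -0.0012  0.0002] at [ 0.4916 -0.269   0.1364] F [-0.8  0.8  6.3] t 3.27 q [-0.68  0.13  1.94  0.    1.07  0.71] open 0.295
```

Request:
advance --steps '[[[0,0,-0.02],[0,0,0],0],[[0,0,-0.06],[0,0,0],0],[[0,0,-0.11],[0,0,0],0],[[0,0,-0.16],[0,0,0],0],[[0,0,-0.2],[0,0,0],0],[[0,0,-0.225],[0,0,0],0],[[0,0,-0.225],[0,0,0],0],[[0,0,-0.225],[0,0,0],0]]'

```text
time: 4.28
eef_pos: [0.4904, -0.2682, 0.3577]
tcp_rot: [0.996, 0.089, -0.001, -0.001]
contact_force: [-0.1, 0.1, -2.0]
opening: 0.293
finger_force: 79.9
```

Run:
```python
from h import *
t=vision.read_camera("top");s=vision.read_camera("scene")
a=t["pixels"][200:350,360:560,::-1]; b=s["pixels"][60:210,150:350,::-1]
cv2.imwrite("pics/lift.png",np.hstack([cv2.resize(i,(400,300)) for i in(a,b)]))
go(.5175,.2585,.36,np.deg2rad(10.2))
```

```text
delta [ 0.12   -0.5136 -0.0011] [-0.0035  0.0031  0.0001] at [ 0.4904 -0.2682  0.3574] F [ 0.4 -0.6 -1.2] t 4.38 q [-0.68 -0.04  1.71 -0.    1.48  0.71] open 0.293
```

View pics/lift.png

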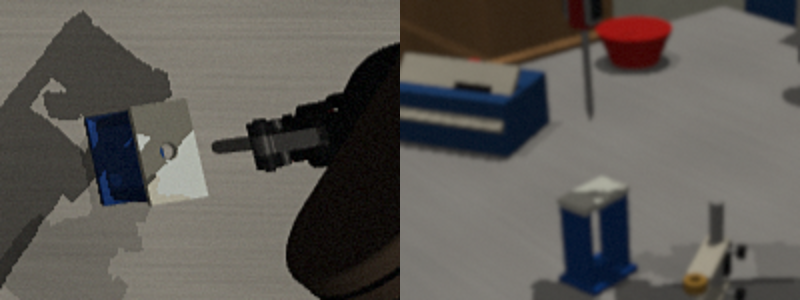

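The probe hangs upright in the grip, its tip clear of the rack (scene pixel about (245,119)). Next, the cup.

Request:
advance --steps '[[[0.012,-0.051,0],[0,0,0],0],[[0.026,-0.111,0],[0,0,0],0],[[0.04,-0.171,0],[0,0,0],0],[[0.054,-0.231,0],[0,0,0],0],[[0.068,-0.291,0],[0,0,0],0],[[0.082,-0.351,0],[0,0,0],0],[[0.096,-0.411,0],[0,0,0],0],[[0.108,-0.461,0],[0,0,0],0],[[0.117,-0.5,0],[0,0,0],0],[[0.12,-0.5136,0],[0,0,0],0]]'

```text
time: 5.62
eef_pos: [0.5173, 0.2599, 0.3582]
tcp_rot: [0.996, 0.09, -0.002, 0.0]
contact_force: [-0.2, -0.8, -1.6]
opening: 0.293
finger_force: 79.9
```

Request:
advance --steps '[[[0,0,0],[0,0,0],0],[[0,0,0],[0,0,0],0]]'

```text
time: 5.88
eef_pos: [0.5182, 0.2569, 0.3598]
tcp_rot: [0.996, 0.088, -0.0, 0.0]
contact_force: [-0.2, 0.0, -1.2]
opening: 0.293
finger_force: 79.9
```

Run:
```python
from h import *
go(.5175,.2585,.36,np.deg2rad(10.2))
# stones in cup frame of tool axes
yaw=np.deg2rad(10.2)
x=np.array([np.cos(yaw),np.sin(yaw)]);y=np.array([np.sin(yaw),-np.cos(yaw)])
for p in((.540,.2604),(.5244,.2809),(.5244,.2413),(.5008,.2716),(.5010,.2481)):
    d=np.array(p)-(.5175,.2585);print((1000*np.array([d@x,d@y])).round(), (1000*np.hypot(*d)).round())
t=vision.read_camera("top");s=vision.read_camera("scene")
a=t["pixels"][200:350,60:260,::-1]; b=s["pixels"][160:310,300:500,::-1]
cv2.imwrite("pics/cup.png",np.hstack([cv2.resize(i,(400,300)) for i in(a,b)]))
```

```text
delta [-0.0004 -0.0017 -0.0002] [ 0.0007  0.0008 -0.0012] at [0.5182 0.2569 0.3598] F [-0.2  0.  -1.2] t 5.88 q [ 0.29  0.    1.66 -0.    1.48  1.68] open 0.293
[22.  2.] 23.0
[ 11. -21.] 23.0
[ 4. 18.] 19.0
[-14. -16.] 21.0
[-18.   7.] 20.0
```

View pics/cup.png

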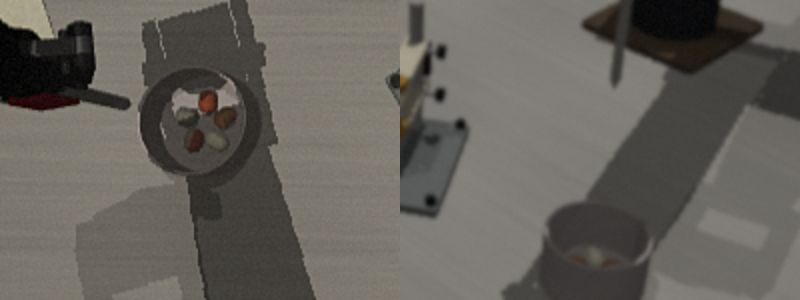

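The probe is above the cup, and the five stones lie undisturbed in a ring with a free middle. I'll descend in the centre.

Request:
advance --steps '[[[0,-0.001,0.04],[0,0,0],0],[[0,-0.0017,0.09],[0,0,0],0],[[0,-0.0017,0.14],[0,0,0],0],[[0,-0.0017,0.175],[0,0,0],0],[[0,-0.0017,0.2],[0,0,0],0],[[0,-0.0017,0.215],[0,0,0],0],[[0,-0.0017,0.221],[0,0,0],0],[[0,-0.0017,0.222],[0,0,0],0]]'

```text
time: 6.98
eef_pos: [0.5184, 0.2597, 0.1391]
tcp_rot: [0.996, 0.089, 0.001, -0.0]
contact_force: [-0.1, 0.3, -1.7]
opening: 0.292
finger_force: 80.0
```

Run:
```python
from h import *
go(.5175,.2585,.1375,np.deg2rad(10.2))
```

```text
delta [-0.0011  0.001   0.0016] [-0.0001 -0.0013 -0.0003] at [0.5184 0.2597 0.1391] F [-0.1  0.3 -1.7] t 6.97 q [ 0.29  0.17  1.89 -0.    1.08  1.68] open 0.292
```

Request:
advance --steps '[[[0.0055,0.0057,0.0012],[0,0,0],0],[[0.002,0.0105,0.0012],[0,0,0],0],[[-0.0047,0.0124,0.0012],[0,0,0],0],[[-0.0123,0.0092,0.0012],[0,0,0],0],[[-0.017,0.001,0.0012],[0,0,0],0],[[-0.0156,-0.0096,0.0012],[0,0,0],0],[[-0.0066,-0.0161,0.0012],[0,0,0],0],[[0.0046,-0.0161,0.0012],[0,0,0],0],[[0.0136,-0.0096,0.0012],[0,0,0],0],[[0.017,0.001,0.0012],[0,0,0],0]]'

```text
time: 8.22
eef_pos: [0.5358, 0.2613, 0.1371]
tcp_rot: [0.996, 0.089, -0.0, 0.0]
contact_force: [0.4, 0.5, -1.5]
opening: 0.292
finger_force: 80.0
```

Run:
```python
from h import *
go(.5175,.2585,.1375,np.deg2rad(10.2))
```

```text
delta [-0.0185 -0.0005 -0.0004] [ 0.  0. -0.] at [0.5358 0.2613 0.1371] F [ 0.4  0.5 -1.5] t 8.22 q [ 0.28  0.21  1.85 -0.    1.08  1.68] open 0.292
```

Request:
advance --steps '[[[-0.0015,0.0123,0],[0,0,0],0],[[-0.012,0.02,0],[0,0,0],0],[[-0.025,0.02,0],[0,0,0],0],[[-0.0355,0.0123,0],[0,0,0],0],[[-0.0395,0,0],[0,0,0],0],[[-0.0355,-0.0123,0],[0,0,0],0],[[-0.025,-0.02,0],[0,0,0],0],[[-0.012,-0.02,0],[0,0,0],0],[[-0.0015,-0.0123,0],[0,0,0],0],[[0.0005,0,0],[0,0,0],0]]'

```text
time: 9.48
eef_pos: [0.5365, 0.2611, 0.137]
tcp_rot: [0.996, 0.089, 0.0, 0.0]
contact_force: [1.4, -0.3, -1.6]
opening: 0.29
finger_force: 80.1
```

Run:
```python
from h import *
go(.5175,.2585,.1375,np.deg2rad(10.2))
t=vision.read_camera("top");s=vision.read_camera("scene")
a=t["pixels"][226:296,123:193,::-1]; b=s["pixels"][250:320,360:430,::-1]
cv2.imwrite("pics/cup2.png",np.hstack([cv2.resize(i,(390,390),interpolation=0) for i in(a,b)]))
```

```text
delta [-0.0191 -0.0008 -0.0005] [ 0.0003 -0.     -0.0002] at [0.5365 0.2611 0.137 ] F [ 1.4 -0.3 -1.6] t 9.47 q [ 0.28  0.21  1.85 -0.    1.08  1.68] open 0.29
```

View pics/cup2.png

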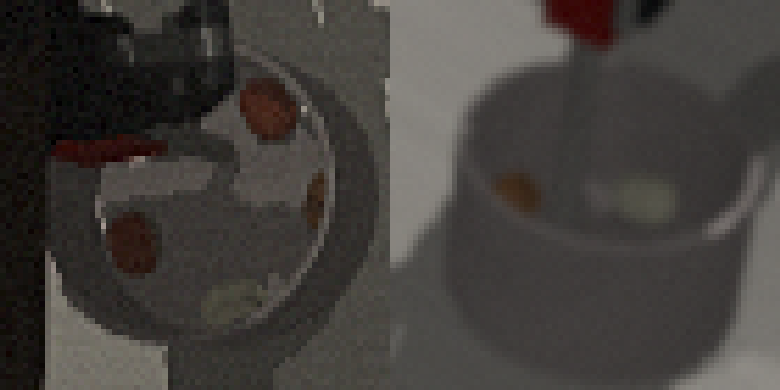

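Red (268,108), orange (318,200), white (232,302) and dark red (132,245) now lie near the wall, about 16–22 mm from their starts. Grey is hidden. One wider sweep along the wall adds margin.

Request:
advance --steps '[[[0.012,0,0],[0,0,0],0],[[0.0109,0.008,0],[0,0,0],0],[[0.0078,0.0155,0],[0,0,0],0],[[0.003,0.0219,0],[0,0,0],0],[[-0.0035,0.0268,0],[0,0,0],0],[[-0.011,0.0299,0],[0,0,0],0],[[-0.019,0.031,0],[0,0,0],0],[[-0.027,0.0299,0],[0,0,0],0],[[-0.022,0.012,0],[0,0,0],0],[[-0.019,0,0],[0,0,0],0]]'

```text
time: 10.82
eef_pos: [0.5156, 0.2592, 0.1365]
tcp_rot: [0.996, 0.089, -0.001, 0.001]
contact_force: [-0.4, -0.2, -2.1]
opening: 0.295
finger_force: 80.1
```

Request:
advance --steps '[[[0,0,0],[0,0,0],0],[[0,0,0],[0,0,0],0]]'

```text
time: 11.08
eef_pos: [0.5161, 0.2585, 0.1365]
tcp_rot: [0.996, 0.089, -0.001, 0.0]
contact_force: [0.3, -0.3, -1.1]
opening: 0.288
finger_force: 80.1
```

Run:
```python
from h import *
go(.5175,.2585,.36,np.deg2rad(10.2))
t=vision.read_camera("top")
a=t["pixels"][226:296,123:193,::-1]
cv2.imwrite("pics/cup3.png",cv2.resize(a,(390,390),interpolation=0))
```

```text
delta [ 0.001   0.0004 -0.2235] [0.0007 0.0017 0.0008] at [0.5161 0.2585 0.1365] F [ 0.3 -0.3 -1.1] t 11.07 q [ 0.29  0.17  1.9  -0.    1.08  1.68] open 0.288
```

View pics/cup3.png

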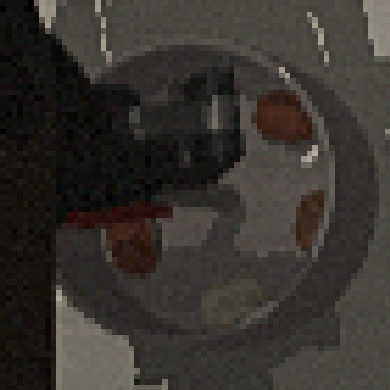

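Red now sits at (285,118), orange at (312,220), white at (232,302) and dark red at (132,245). All four are about 19–22 mm from their starts and inside the cup. Now lift and go over the stand.

Request:
advance --steps '[[[0,0,-0.03],[0,0,0],0],[[0,0,-0.08],[0,0,0],0],[[0,0,-0.13],[0,0,0],0],[[0,0,-0.18],[0,0,0],0],[[0,0,-0.21],[0,0,0],0],[[0,0,-0.2235],[0,0,0],0],[[0,0,-0.2235],[0,0,0],0]]'

```text
time: 12.0
eef_pos: [0.5167, 0.2583, 0.3608]
tcp_rot: [0.996, 0.089, 0.0, 0.0]
contact_force: [0.6, -0.5, -2.6]
opening: 0.291
finger_force: 80.1
```

Run:
```python
from h import *
go(.5502,-.0055,.30,np.deg2rad(10.2))
```

```text
delta [-0.0137  0.2656  0.0608] [ 0.0001 -0.0006 -0.0002] at [0.5167 0.2583 0.3608] F [ 0.6 -0.5 -2.6] t 12.0 q [ 0.29  0.    1.66 -0.    1.48  1.68] open 0.291
```

Request:
advance --steps '[[[-0.002,0.045,0],[0,0,0],0],[[-0.005,0.1,0],[0,0,0],0],[[-0.008,0.155,0],[0,0,0],0],[[-0.011,0.21,0.02],[0,0,0],0],[[-0.013,0.245,0.04],[0,0,0],0],[[-0.0137,0.2656,0.0608],[0,0,0],0],[[-0.0137,0.2656,0.0608],[0,0,0],0],[[-0.0137,0.2656,0.0608],[0,0,0],0],[[-0.0137,0.2656,0.0608],[0,0,0],0]]'

```text
time: 13.12
eef_pos: [0.5504, -0.0044, 0.3007]
tcp_rot: [0.996, 0.09, 0.001, 0.0]
contact_force: [0.1, 0.8, -1.0]
opening: 0.295
finger_force: 80.0
```

Run:
```python
from h import *
go(.5502,-.0055,.30,np.deg2rad(10.2))
t=vision.read_camera("top");s=vision.read_camera("scene")
print("proj tip top",proj(t,(.5502,-.0055,.174)),"scene",proj(s,(.5502,-.0055,.174)),proj(s,(.5502,-.0055,.14)),proj(s,(.5502,-.0055,.254)))
a=cv2.resize(t["pixels"][205:275,260:330,::-1],(390,390),interpolation=0); b=cv2.resize(s["pixels"][150:220,262:332,::-1],(390,390),interpolation=0)
cv2.imwrite("pics/st1.png",np.hstack([a,b]))
```

```text
delta [-0.0004  0.001   0.0007] [ 0.0003 -0.0013  0.0014] at [ 0.5504 -0.0044  0.3007] F [ 0.1  0.8 -1. ] t 13.12 q [-0.19 -0.04  1.81  0.    1.37  1.2 ] open 0.295
proj tip top [293.13922854 237.18787618] scene [296.5276832  185.67612765] [296.55072118 198.86682034] [296.47035262 152.85076562]
```

View pics/st1.png

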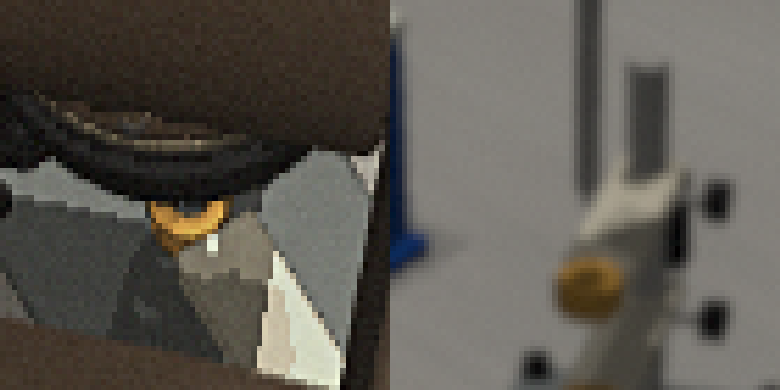

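The scene crop shows the rod (column about 297.0) above the upper bushing (about 297.4), nearly in line. The wrist hides the rod from the top camera, so I'll measure the columns numerically.

Add to h.py:
```python
def look():
    s=vision.read_camera("scene");g=s["pixels"].astype(float).sum(2);hs,S,V=cv2.split(hsv(s))
    for y in range(158,184,4):
        r=g[y-1:y+2,287:304].mean(0);w=np.clip(np.median(r)-20-r,0,None);print(y,round(287+(w@np.arange(17))/w.sum(),2),int(w.sum()),end=" | ")
    m=(hs>8)&(hs<28)&(S>110)&(V>50);m[:190]=0;m[240:]=0
    for n,c,b in blob(m,30):
        if abs(c[0]-297)<12:
            q=np.argwhere(b);print("brass",n,c,q.min(0),q.max(0))
    a=proj(s,(.55,-.005,.14));print("du per mm x,y",(proj(s,(.56,-.005,.14))-a)/10,(proj(s,(.55,.005,.14))-a)/10)
    e=status.get_state()["eef_pos"]
    for z in(.19,.25):print("pred axis col",proj(s,(e[0]-.0008,e[1],z)))
```

```bash
python3 -c "
from h import *
look();go(.5513,-.0056,.2725,np.deg2rad(10.2))"
```

```text
158 297.1 759 | 162 297.08 770 | 166 297.1 767 | 170 297.0 732 | 174 297.01 717 | 178 296.96 715 | 182 296.75 670 | brass 103 [297.4 201. ] [196 292] [206 303]
brass 100 [297.4 223.7] [219 292] [229 303]
du per mm x,y [-0.33163983  0.1602268 ] [0.30493465 0.17329856]
pred axis col [297.00695556 179.36192455]
pred axis col [296.97854491 154.59671518]
delta [0.0007 0.0011 0.0282] [ 0.0004 -0.0014  0.0012] at [ 0.5504 -0.0046  0.3007] F [ 0.1  0.3 -2.4] t 13.28 q [-0.19 -0.04  1.81  0.    1.37  1.2 ] open 0.295
```

Run:
```python
from h import *
t=vision.read_camera("top")
def band(f,cols,r0,r1,ox,oy,P):
    g=cv2.imread(f).astype(float).sum(2)
    for c in cols:
        r=g[r0:r1,c-2:c+3].mean(1);w=np.clip(np.median(r)-25-r,0,None)
        y=r0+(w@np.arange(r1-r0))/w.sum();u=(c+.5)/2-.5+ox;v=(y+.5)/2-.5+oy
        # predicted row of axis at this column
        A,B=proj(t,P+[0,0,.235-P[2]]),proj(t,P+[0,0,.26-P[2]])
        pv=A[1]+(B[1]-A[1])*(u-A[0])/(B[0]-A[0])
        print(c,"u %.1f v %.2f pred %.2f  w %d"%(u,v,pv,w.sum()),A.round(1))
band("pics/cup.png",(95,102,109,116),78,122,60,200,np.array([.5182-.0008,.2569,.3598]))
band("pics/lift.png",(220,228,236,242),130,162,360,200,np.array([.4904-.0008,-.2682,.3575]))
print("px per mm x",(proj(t,(.51,.25,.24))-proj(t,(.5,.25,.24)))/10)
```

```text
95 u 107.2 v 248.06 pred 248.16  w 3297 [123.9 252.1]
102 u 110.8 v 248.95 pred 248.99  w 3182 [123.9 252.1]
109 u 114.2 v 249.67 pred 249.82  w 3103 [123.9 252.1]
116 u 117.8 v 250.50 pred 250.65  w 2939 [123.9 252.1]
220 u 469.8 v 273.05 pred 272.88  w 2729 [466.5 273.3]
228 u 473.8 v 272.50 pred 272.43  w 2324 [466.5 273.3]
236 u 477.8 v 272.01 pred 271.97  w 2578 [466.5 273.3]
242 u 480.8 v 271.64 pred 271.63  w 2356 [466.5 273.3]
px per mm x [ 0.04948456 -0.65310389]
```

Run:
```python
from h import *
t=vision.read_camera("top");s=vision.read_camera("scene")
# tip end profiles along rod (2x crops)
g=cv2.imread("pics/cup.png").astype(float).sum(2)
print("cup tip",[int(g[int(round(94+.5*(c-95)*.47))+3,c]) for c in range(110,142,2)],"pred col",(123.9-60+.5)*2-.5)
for c in range(110,142,2): print(int(g[95:112,c].min()),end=" ")
print();g=cv2.imread("pics/lift.png").astype(float).sum(2)
print("lift tip cols 200..",[int(g[138:156,c].min()) for c in range(200,232,2)],"pred",(466.5-360+.5)*2-.5)
# brass edges in scene: saturation*V profiles
im=s["pixels"].astype(float);q=im[:,:,0]-im[:,:,2]
for y in(199,201,203,205,221,224,227): 
    r=q[y,286:310];h=r.max()/2;i=np.where(r>h)[0];l=i[0];k=i[-1]
    L=l-(r[l]-h)/(r[l]-r[l-1]);K=k+(r[k]-h)/(r[k]-r[k+1]);print(y,round(286+L,2),round(286+K,2),"mid",round(286+(L+K)/2,2))
# top ring from saved full image
a=cv2.imread("pics/top0.png").astype(float);q=a[:,:,2]-a[:,:,0]
for y in range(233,247,2):
    r=q[y,278:310];h=r.max()/2;i=np.where(r>h)[0];print("top row",y,278+i[0],278+i[-1],"mid",278+(i[0]+i[-1])/2)
for x in range(288,300,2):
    r=q[225:256,x];h=r.max()/2;i=np.where(r>h)[0];print("top col",x,225+i[0],225+i[-1])
```

```text
cup tip [113, 105, 116, 112, 116, 127, 129, 121, 123, 96, 221, 379, 387, 387, 225, 217] pred col 128.3
93 96 100 111 98 98 110 101 101 83 198 342 357 355 225 189 
lift tip cols 200.. [348, 356, 364, 365, 371, 336, 128, 73, 85, 68, 82, 83, 91, 84, 86, 85] pred 213.5
199 291.63 303.17 mid 297.4
201 291.95 303.26 mid 297.61
203 291.58 303.14 mid 297.36
205 292.23 302.78 mid 297.5
221 291.88 302.71 mid 297.29
224 292.29 302.04 mid 297.16
227 292.43 302.27 mid 297.35
top row 233 291 297 mid 294.0
top row 235 288 299 mid 293.5
top row 237 287 300 mid 293.5
top row 239 287 300 mid 293.5
top row 241 287 300 mid 293.5
top row 243 287 300 mid 293.5
top row 245 289 298 mid 293.5
top col 288 235 247
top col 290 234 249
top col 292 233 247
top col 294 233 247
top col 296 233 246
top col 298 234 245
```

Tilt about the pad axis after stirring is the uncertain part, so I'll step aside to where the top camera sees the rod and measure it.

Request:
advance --steps '[[[0.01,-0.05,-0.03],[0,0,0],0],[[0.02,-0.1,-0.06],[0,0,0],0],[[0.03,-0.16,-0.06],[0,0,0],0],[[0.037,-0.21,-0.06],[0,0,0],0],[[0.037,-0.21,-0.06],[0,0,0],0],[[0.037,-0.21,-0.06],[0,0,0],0],[[0.037,-0.21,-0.06],[0,0,0],0]]'

```text
time: 14.3
eef_pos: [0.5496, 0.2067, 0.3598]
tcp_rot: [0.996, 0.088, -0.0, 0.0]
contact_force: [-0.3, -0.0, -0.7]
opening: 0.292
finger_force: 80.1
```

Run:
```python
from h import *
t=vision.read_camera("top");g=t["pixels"].astype(float).sum(2);e=status.get_state()["eef_pos"]
go(.55,-.005,.3,np.deg2rad(10.2))
P=e-[.0008,0,0]
A,B=[proj(t,np.r_[P[:2],e[2]-d]) for d in(.1264,.05)];print(A,B)
for f in np.linspace(.05,1,9):
    u,v=A+(B-A)*f;c=int(round(u));v=A[1]+(B[1]-A[1])*(c-A[0])/(B[0]-A[0])
    r0=int(v)-8;r=g[r0:r0+18,c];w=np.clip(np.median(r)-40-r,0,None)
    print(c,"pred %.2f meas %.2f"%(v,r0+(w@np.arange(18))/w.sum()),r.astype(int))
```

```text
delta [-0.0367  0.2084  0.0599] [ 0.0003  0.     -0.0019] at [0.5496 0.2066 0.3598] F [ 0.4  0.6 -1.6] t 14.35 q [ 0.19  0.02  1.64 -0.    1.48  1.58] open 0.294
[157.58638406 232.41393044] [140.73931546 225.02349198]
157 pred 232.16 meas 229.48 [181 192 195 157 121  95  83 162 195 228 132 129 137 170 138 276 370 390]
155 pred 231.28 meas 229.67 [397 415 428 219 111 123 135 124 122 153 235 162 120 157 165 159 116 330]
153 pred 230.40 meas 228.00 [389 396 420 257 135 125 112 134 121 122 216 227 146 155 160 157 158 162]
151 pred 229.52 meas 228.60 [377 383 431 264 131 109 122 126 124  93 131 356 474 358 166 163 151 182]
149 pred 228.65 meas 228.39 [368 407 389 301 154 115 114 129 125 114 161 356 396 388 484 248 123 159]
147 pred 227.77 meas 226.92 [406 409 409 350 173 103 124 127 122 106  81 359 388 396 389 417 388 206]
145 pred 226.89 meas 224.49 [149 267 384 376 189  83 105 109 134 126  92 300 396 373 392 387 382 466]
143 pred 226.02 meas 221.40 [ 34  27 414 239  90 122 120 120 120 114 148 357 393 392 400 396 382 382]
141 pred 225.14 meas 218.08 [ 56  30  45  92 108 117 128 126 121 112 147 376 413 387 371 382 399 385]
```

The measured rod lies about 2–2.8 mm toward +x of my model, leaning about 0.015 rad. I'll correct both on the way back.

Request:
advance --steps '[[[-0.006,0.05,0],[0,-0.015,0],0],[[-0.017,0.1,0],[0,-0.015,0],0],[[-0.028,0.16,0],[0,-0.015,0],0],[[-0.035,0.195,0.02],[0,-0.015,0],0],[[-0.0371,0.2091,0.05],[0,-0.015,0],0],[[-0.0371,0.2091,0.0599],[0,-0.015,0],0],[[-0.0371,0.2091,0.0599],[0,-0.015,0],0],[[-0.0371,0.2091,0.0599],[0,-0.015,0],0],[[-0.0371,0.2091,0.0599],[0,-0.015,0],0]]'

```text
time: 15.48
eef_pos: [0.5504, -0.0039, 0.3014]
tcp_rot: [0.996, 0.089, -0.006, 0.001]
contact_force: [0.5, 0.2, -0.3]
opening: 0.292
finger_force: 80.1
```

```bash
python3 -c "
from h import *
look();go(.5497,-.0058,.30,np.deg2rad(10.2))"
```

```text
158 297.51 793 | 162 297.5 697 | 166 297.43 708 | 170 297.37 718 | 174 297.38 711 | 178 297.34 716 | 182 297.3 582 | brass 102 [297.5 201.1] [196 292] [206 303]
brass 98 [297.4 223.6] [219 292] [229 302]
du per mm x,y [-0.33163983  0.1602268 ] [0.30493465 0.17329856]
pred axis col [297.24364843 179.47534019]
pred axis col [297.22239441 154.70348607]
delta [-0.0009  0.0018  0.0012] [0.0007 0.0131 0.0011] at [ 0.5503 -0.0039  0.3012] F [ 0.7  0.5 -1.1] t 15.53 q [-0.19 -0.03  1.8  -0.01  1.39  1.2 ] open 0.294
```

Request:
advance --steps '[[[-0.001,0.0012,0.01],[0,0,0],0],[[-0.001,0.0012,0.02],[0,0,0],0],[[-0.001,0.0012,0.03],[0,0,0],0],[[-0.001,0.0012,0.036],[0,0,0],0],[[-0.001,0.0012,0.04],[0,0,0],0],[[-0.001,0.0012,0.04],[0,0,0],0]]'

```text
time: 16.27
eef_pos: [0.5484, -0.0059, 0.2596]
tcp_rot: [0.996, 0.089, -0.008, 0.001]
contact_force: [-0.6, -0.1, -1.0]
opening: 0.293
finger_force: 80.1
```

Run:
```python
from h import *
import time
for i in range(3): 
    vision.read_camera("scene"); go(.5496,-.0053,.26)
look()
```

```text
delta [ 0.0011 -0.0005  0.    ] [0 0 0] at [ 0.5486 -0.006   0.26  ] F [-0.2 -0.9 -0.4] t 16.32 q [-0.19 -0.01  1.85 -0.01  1.31  1.2 ] open 0.297
delta [ 0.001  -0.0005  0.0003] [0 0 0] at [ 0.5487 -0.006   0.2603] F [ 0.1  0.4 -2.1] t 16.38 q [-0.19 -0.01  1.85 -0.01  1.31  1.2 ] open 0.292
delta [ 0.001  -0.0005  0.0004] [0 0 0] at [ 0.5487 -0.006   0.2604] F [-0.6 -0.3 -1.2] t 16.43 q [-0.19 -0.01  1.85 -0.01  1.31  1.2 ] open 0.292
158 297.48 831 | 162 297.48 707 | 166 297.47 728 | 170 297.39 726 | 174 297.36 712 | 178 297.34 730 | 182 297.19 696 | brass 88 [297.6 201.7] [197 292] [206 303]
brass 99 [297.4 223.7] [219 292] [229 302]
du per mm x,y [-0.33163983  0.1602268 ] [0.30493465 0.17329856]
pred axis col [297.13727195 178.89674123]
pred axis col [297.1128451  154.15675046]
```

Request:
advance --steps '[[[0.0005,0,0.006],[0,0,0],0],[[0.0005,0,0.012],[0,0,0],0],[[0.0005,0,0.018],[0,0,0],0],[[0.0005,0,0.018],[0,0,0],0]]'

```text
time: 16.98
eef_pos: [0.5483, -0.0058, 0.2409]
tcp_rot: [0.996, 0.089, -0.008, 0.0]
contact_force: [-0.7, 0.3, -1.7]
opening: 0.289
finger_force: 80.0
```

Run:
```python
from h import *
F=[]
for i in range(4): vision.read_camera("scene");F.append(np.r_[status.get_state()["contact_force"],status.get_state()["wrist_torque"]])
print(np.mean(F,0).round(2));go(.5496,-.0053,.26)
```

```text
[-0.11  0.38 -1.   -0.03  0.01 -0.01]
delta [ 0.0006 -0.0005 -0.0178] [0 0 0] at [ 0.5489 -0.0059  0.2422] F [-0.9 -0.2 -0.7] t 17.18 q [-0.19  0.01  1.87 -0.01  1.28  1.2 ] open 0.296
```

Request:
advance --steps '[[[0,0,0.008],[0,0,0],0],[[0,0,0.016],[0,0,0],0],[[0,0,0.024],[0,0,0],0],[[0,0,0.03],[0,0,0],0],[[0,0,0.03],[0,0,0],0]]'

```text
time: 17.8
eef_pos: [0.5481, -0.006, 0.2112]
tcp_rot: [0.996, 0.089, -0.008, 0.001]
contact_force: [0.3, 0.1, -1.1]
opening: 0.294
finger_force: 80.1
```

Run:
```python
from h import *
F=[]
for i in range(4): vision.read_camera("scene");F.append(np.r_[status.get_state()["contact_force"],status.get_state()["wrist_torque"]])
print(np.mean(F,0).round(2));go(.5496,-.0053,.21)
s=vision.read_camera("scene");g=s["pixels"].astype(float).sum(2)
print(g[208:219,286:309].astype(int))
```

```text
[ 0.11  0.4  -1.22  0.02 -0.02 -0.01]
delta [ 0.0014 -0.0004  0.0022] [0 0 0] at [ 0.5483 -0.0059  0.2122] F [-0.1  0.9 -1.5] t 18.0 q [-0.19  0.03  1.9  -0.01  1.22  1.2 ] open 0.295
[[379 381 383 382 376 382 376 368 344 288 211 167 163 172 191 222 225 216
  198 201 188 197 208]
 [384 384 378 381 382 383 380 379 368 313 231 180 162 166 189 209 209 199
  199 207 196 195 198]
 [386 382 380 387 382 383 384 382 368 318 233 180 164 178 192 206 202 200
  195 202 197 198 193]
 [376 372 370 372 376 382 385 382 368 319 243 184 168 170 186 202 206 199
  198 197 198 195 195]
 [341 323 313 320 353 378 384 382 371 321 238 186 167 173 195 193 194 199
  201 195 199 202 192]
 [271 225 202 228 309 362 381 388 366 316 229 187 170 166 190 191 192 198
  203 197 201 199 193]
 [192 116  94 141 246 340 372 379 350 301 227 176 170 176 196 192 199 197
  199 194 198 193 187]
 [158  59  35  80 199 300 345 358 330 278 217 177 166 178 191 204 195 200
  200 202 196 191 183]
 [132  49  46  63 159 257 311 320 298 269 221 189 172 188 195 199 203 200
  197 199 190 186 180]
 [166 112 103 115 179 239 279 281 275 264 231 192 186 194 198 194 199 196
  197 199 189 183 173]
 [222 191 193 204 231 261 271 262 250 238 222 181 180 183 191 187 195 196
  196 200 190 186 170]]
```

Request:
advance --steps '[[[0,0,0.006],[0,0,0],0],[[0,0,0.012],[0,0,0],0],[[0,0,0.018],[0,0,0],0],[[0,0,0.022],[0,0,0],0],[[0,0,0.022],[0,0,0],0]]'

```text
time: 18.68
eef_pos: [0.5481, -0.0061, 0.1895]
tcp_rot: [0.996, 0.089, -0.007, 0.001]
contact_force: [1.0, -0.4, -2.2]
opening: 0.297
finger_force: 80.1
```

Run:
```python
from h import *
F=[]
for i in range(4): vision.read_camera("scene");F.append(np.r_[status.get_state()["contact_force"],status.get_state()["wrist_torque"]])
print(np.mean(F,0).round(2));go(.5496,-.0053,.1664)
```

```text
[ 1.17 -0.21 -2.08 -0.07 -0.35  0.02]
delta [ 0.002  -0.0005  0.0236] [0 0 0] at [ 0.5481 -0.0061  0.19  ] F [ 0.5  0.  -2. ] t 18.88 q [-0.19  0.05  1.92 -0.01  1.18  1.2 ] open 0.296
```

Light contact pushes +x, so I'll shift 1.2 mm in +x and go on.

Request:
advance --steps '[[[0.0012,0,0],[0,0,0],0],[[0.0012,0,0.006],[0,0,0],0],[[0.0012,0,0.012],[0,0,0],0],[[0.0012,0,0.012],[0,0,0],0]]'

```text
time: 19.38
eef_pos: [0.5485, -0.0057, 0.177]
tcp_rot: [0.996, 0.089, -0.008, 0.0]
contact_force: [-0.2, -0.4, -1.3]
opening: 0.292
finger_force: 80.1
```

Run:
```python
from h import *
F=[]
for i in range(4): vision.read_camera("scene");F.append(np.r_[status.get_state()["contact_force"],status.get_state()["wrist_torque"]])
print(np.mean(F,0).round(2));go(.5496,-.0053,.1664)
```

```text
[-0.01 -0.08 -1.29  0.02  0.   -0.02]
delta [ 0.0009 -0.0004  0.0116] [0 0 0] at [ 0.5489 -0.0058  0.178 ] F [-0.1 -0.5 -0.6] t 19.57 q [-0.19  0.07  1.93 -0.01  1.16  1.2 ] open 0.294
```

Force-free. Final 12 mm down.

Request:
advance --steps '[[[0,0,0.005],[0,0,0],0],[[0,0,0.01],[0,0,0],0],[[0,0,0.012],[0,0,0],0],[[0,0,0.012],[0,0,0],0],[[0,0,0.012],[0,0,0],0],[[0,0,0.012],[0,0,0],0]]'

```text
time: 20.32
eef_pos: [0.5488, -0.0059, 0.1661]
tcp_rot: [0.996, 0.089, -0.007, 0.001]
contact_force: [0.6, 0.0, -0.7]
opening: 0.293
finger_force: 80.1
```

Run:
```python
from h import *
F=[]
for i in range(4): vision.read_camera("scene");F.append(np.r_[status.get_state()["contact_force"],status.get_state()["wrist_torque"]])
print(np.mean(F,0).round(2));go(.5496,-.0053,.1664)
s=vision.read_camera("scene");g=s["pixels"].astype(int)
print("tip pred",proj(s,(.5495,-.0058,.04)),"lower exit",proj(s,(.5495,-.0058,.065)),"head under",proj(s,(.5495,-.0058,.16)),"mouth",proj(s,(.5495,-.0058,.14)))
print(g[228:246,289:306].sum(2))
print(g[180:200,297])
```

```text
[-0.13  0.17 -1.62  0.    0.01  0.02]
delta [ 0.0009 -0.0004 -0.0004] [0 0 0] at [ 0.5488 -0.0059  0.166 ] F [-0.5  0.4 -1.4] t 20.52 q [-0.19  0.08  1.94 -0.01  1.14  1.2 ] open 0.292
tip pred [296.74800918 235.11857426] lower exit [296.73420373 226.32971299] head under [296.67870685 190.99914378] mouth [296.69080899 198.70363572]
[[280 284 262 243 207 179 158 149 140 141 142 143 146 151 145 129 122]
 [279 283 279 265 251 220 193 156 146 148 147 150 151 150 142 126 120]
 [282 284 282 277 272 252 208 172 163 157 158 152 152 146 127 117 118]
 [281 283 283 282 280 252 208 180 167 166 162 149 138 125 116 118 117]
 [286 284 288 279 268 238 192 174 172 167 151 131 125 117 109 115 115]
 [288 282 280 276 253 212 176 168 166 163 146 126 119 118 120 118 119]
 [284 283 279 272 235 190 161 160 169 162 137 115 114 118 113 116 114]
 [279 282 281 263 220 175 162 160 159 146 131 120 117 115 115 119 111]
 [282 285 279 254 208 170 152 158 161 144 129 
[... 205 characters left out ...]
161 137 125 123 119 116 123 118]
 [168 163 157 155 154 163 156 155 158 149 142 134 134 122 116 115 117]
 [156 151 153 161 159 155 160 163 159 158 145 136 128 119 121 118 118]
 [157 167 157 156 157 159 159 156 153 147 136 133 122 122 116 122 117]
 [161 159 160 156 165 160 156 151 145 134 124 116 120 119 120 118 122]
 [155 160 163 159 162 158 158 151 142 127 114 112 112 116 121 121 122]
 [163 160 162 159 161 160 159 157 140 126 122 117 123 129 127 130 115]]
[[54 12 11]
 [54  9 11]
 [54 12 10]
 [52  0  1]
 [53  9  6]
 [54  8  7]
 [55 11  9]
 [58 12 14]
 [53  7  8]
 [55 11 11]
 [54 10 10]
 [56  8  5]
 [57 11 10]
 [55 19 14]
 [56 35 33]
 [60 52 49]
 [59 57 54]
 [61 59 57]
 [58 56 53]
 [60 57 54]]
```

```bash
python3 -c "
from plant import ctrl, vision, status, sign_off
print(sign_off())"
```

```text
the job is handed in; nothing more can be done
None
```

I stirred the stones and handed the job in at about 20.5 s with the probe gripped upright and force-free through both bushings: point about 25 mm below the lower one, head about 20 mm above the upper one, by my measurements. At least four stones lay about 19–22 mm from their starts, the fifth was hidden, and no verdict came back.

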